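# Nest the hallway catch-all pans with their handles fanned

### The job

Nest the three long-handled steel pans by size: the medium one sitting fully down inside the large one, the small one fully down inside the medium one, each set in rather than dropped, all upright on the shelf. Fan the handles round like spread fingers, each about 60 degrees on from the one below, so that none lies over another. Leave the little steel dish without a handle where it is.

Things in the scene. Friction and masses are not known exactly. Their poses are not given: they have to be found in the camera images.
- large_pan: largest of three round steel pans with a level beech bar handle. Rim diameter 112, foot 92, height 45, wall 3, floor 5 mm. Handle 12 wide, 10 thick, its centre line 57 mm above the underside, from 62 to 130 mm out from the axis. Origin: centre of underside; x along the handle, z up. 0.3 kg. All handles start roughly towards the robot.
- medium_pan: middle of three round steel pans with a level beech bar handle. Rim diameter 84, foot 64, height 45, wall 3, floor 5 mm. Handle 12 wide, 10 thick, its centre line 57 mm above the underside, from 48 to 116 mm out from the axis. Origin: centre of underside; x along the handle, z up. 0.2 kg. Home: underside 5 mm above the large pan's, 10 mm play all round.
- small_pan: smallest of three round steel pans with a level beech bar handle. Rim diameter 56, foot 36, height 45, wall 3, floor 5 mm. Handle 12 wide, 10 thick, its centre line 57 mm above the underside, from 34 to 102 mm out from the axis. Origin: centre of underside; x along the handle, z up. 0.1 kg. Home: underside 5 mm above the medium pan's, 8 mm play all round.
- dish: a small round steel bowl without a handle, 72 mm across and 24 mm high, loose, standing on the shelf nearer the robot than the pans; not part of the job. Origin at the centre of its underside.
Things that resemble listed ones, but are neither listed nor needed, are in the scene too. What is shaped like the large_pan but yellow is not meant.

How it is judged:
By the outcome, as a careful person would: the job done as asked, in the order asked, and still so for the second after the job is handed in, with the robot touching nothing.
It also fails if it takes over 54 s, if anything falls off the work surface, if the arm or the gripper's body presses on something with over 40 N, if the wrist force passes 120 N, or if a joint passes its speed limit or range.

### The arm

A 7-joint arm with a two-finger parallel gripper is mounted at the origin on the work surface. World frame = base frame: x ahead of the robot, y to its left, z up, the work surface at z = 0. Lengths are in m, angles in rad, forces in N, time in s.
With the tool pointing down it reaches from about 0.4 to 0.85 m from the base axis. Payload 6.9 kg.
Tool frame: the origin (TCP) lies midway between the tips of the shut fingers; the grasp point (between the pads) lies behind it (ctrl.pinch_z is the z of the grasp point in the tool frame, in m); z points along the fingers, y is the line along which they close (so a half turn about z gives the same grasp; the last joint's range is limited). The gripper opens to 85 mm and grips with 20 to 120 N. Pads are 22 mm wide; open, the fingers measure 114 mm over their backs; the gripper's body (76 mm by 85 mm) begins 54 mm behind the grasp point. The pads swing forward as they close: fully open they stand 13 mm farther back than shut.
Start: joints at [1.438, 0.507, -0.238, 1.5, 0.126, 1.149, -0.155], TCP at [0.148, -0.607, 0.231] pointing down, gripper open.
Joint ranges: [-3.08, 3.08], [-0.24, 2.05], [-1.43, 1.35], [0, 2.5], [-1.52, 4.66], [0.17, 1.96], [-2.89, 2.89]. Speed limits (rad/s): [2.39, 2.39, 3.14, 3.14, 3.14, 3.14, 3.14].

### API

Orientations are given as a unit quaternion [w, x, y, z].
In Python, from station import ctrl, get_state, vision, ticket, models gives the robot as it stands. Calls block until the motion is done:
- ctrl.movep(position, orientation): joint-space move of the TCP to a pose.
- ctrl.movel(position, frame=None, max_speed=0.15): straight line of the TCP; frame=None keeps the orientation; max_speed is the mean speed in m/s.
- ctrl.set_joints(angles): joint-space move.
- ctrl.ungrasp() and ctrl.close_gripper(force=None): open the fingers fully, or close them until they stop; force is the grip in N (None keeps the last).
- ctrl.pause(seconds).
- ctrl.ik(position, orientation): joint angles nearest the present ones, or None.
- get_state(): the state.
- vision.grab_frame(name): name is "scene" or "top" or "wrist"; returns (picture, depth): 400x640x3 uint8, blue, green, red; 400x640 float32, m along the optical axis (not along the pixel's ray), 0 where there is no reading.
- vision.camera_info(name): a dict with "mtx" (3x3 intrinsics, pixels), "R" (3x3) and "t" (3): a world point X has camera coordinates R X + t; the wrist camera has in their place "hand_eye" (4x4, takes a point from camera to tool coordinates, whose origin is the TCP and whose axes are the flange's). Camera axes: x right, y down, z forward; pixel columns grow to the right and rows downward; lengths in m; the calibration is good to about 2 mm. The wrist camera is an equidistant fisheye: a pixel r from the principal point sees the ray r / f radians off the axis. A picture is of the moment at which its call begins: read the wrist's pose just before it. camera_info takes no time and is no camera call.
A pose or a line that the arm cannot do raises ctrl.Unreachable and nothing moves.
- ticket.close_job(): hands the job in; it is judged then, once.
Trained networks look in the newest picture that a camera, given by its name, has taken for a name from the list of things; names that differ only in an ending like _2 or _b are one class to them, and where a whole thing is asked for, a point or a joint stands for the part that bears it (a point fixed in the world has none). Each returns a list of dicts, best first, with "p" (0 to 1); they miss things now and then, are a little off and sometimes report something else, mostly with a low value. They report only what shows in the picture. A call takes as long as a camera call. They do not tell look-alikes from the thing itself.
- models.recognise(camera, target): "point" ([column, row] in pixels, amid what is visible of it).
- models.masks_of(camera, target): "mask" (400x640 bool, what is visible of it) and "point" ([column, row] in pixels, amid what is visible of it).
The state is a dict: "time": time; "qpos": joint angles; "qd": joint speeds; "tau": joint torques, N m; "tcp_pos": TCP position; "eef_rot": TCP orientation; "contact_force": force on the tool from outside, world axes, zero at the start; "wrist_torque": the same for the moment, N m; "width": finger opening in m; "gripper_force": force on a finger pad.
Only numpy, scipy, OpenCV 4.12 (cv2) and the standard library are available. Lean on these libraries where they do the work, as an engineer would, in place of code of your own. Each camera call takes 0.05 s, during which the arm holds its last target. There are 200 camera calls.

## Working session

There is one attempt and no reset: what is moved stays moved. The work goes in short steps, each a Python script; the robot and the scene stay as the last script left them, time stands still between calls to the robot, and variables do not carry over. Pictures are saved under pics/ and viewed, at most 10 in all, crops included, and the job is handed in when it is done.

```bash
mkdir -p pics; ls
cat > h.py <<'E'
import numpy as np, cv2
from station import ctrl,get_state,vision,ticket,models
def cloud(cam,depth):
    i=vision.camera_info(cam); K=np.array(i["mtx"]);R=np.array(i["R"]);t=np.array(i["t"])
    v,u=np.mgrid[:400,:640]
    P=np.stack([(u-K[0,2])/K[0,0]*depth,(v-K[1,2])/K[1,1]*depth,depth],-1)
    return (P-t)@R   # R^T (P-t)
E
python3 - <<'E'
from h import *
print(get_state()["time"],ctrl.pinch_z)
for c in ["scene","top"]:
    im,d=vision.grab_frame(c); cv2.imwrite(f"pics/{c}0.png",im); np.save(f"{c}0.npy",d)
    P=cloud(c,d)
    print(c,(d>0).mean(),np.round(-np.array(vision.camera_info(c)["R"]).T@np.array(vision.camera_info(c)["t"]),3))
    for n in ["large_pan","medium_pan","small_pan","dish"]:
        for r in models.masks_of(c,n):
            if r["p"]<.2: continue
            m=r["mask"]&(d>0); q=P[m]
            print(c,n,round(r["p"],2),np.round(r["point"]),m.sum(),np.round(np.percentile(q,[2,50,98],axis=0),3).tolist() if m.sum() else "")
E
```

```text
pics
0.0 -0.0187
scene 0.99566796875 [1.451 0.168 0.62 ]
scene large_pan 0.97 [237. 206.] 1564 [[0.497, -0.291, 0.004], [0.572, -0.243, 0.026], [0.644, -0.191, 0.062]]
scene large_pan 0.7 [218. 153.] 1169 [[0.286, -0.455, 0.001], [0.333, -0.398, 0.029], [0.397, -0.286, 0.063]]
scene large_pan 0.62 [192. 262.] 2419 [[0.746, -0.312, 0.003], [0.791, -0.264, 0.025], [0.865, -0.161, 0.063]]
scene medium_pan 0.82 [444. 231.] 1302 [[0.52, 0.188, 0.004], [0.592, 0.226, 0.029], [0.653, 0.259, 0.063]]
scene small_pan 0.65 [342. 221.] 739 [[0.509, -0.017, 0.0], [0.602, 0.011, 0.035], [0.642, 0.031, 0.063]]
scene dish 0.72 [313. 176.] 339 [[0.373, -0.141, 0.004], [0.393, -0.113, 0.016], [0.442, -0.08, 0.025]]
top 0.9963359375 [ 0.404 -0.051  1.261]
top large_pan 0.78 [449. 290.] 1774 [[0.295, -0.454, -0.001], [0.339, -0.408, 0.007], [0.394, -0.291, 0.062]]
top large_pan 0.69 [385. 194.] 1641 [[0.479, -0.293, -0.001], [0.592, -0.245, 0.007], [0.641, -0.194, 0.063]]
top large_pan 0.61 [384. 109.] 1573 [[0.75, -0.31, -0.001], [0.812, -0.26, 0.008], [0.857, -0.168, 0.062]]
top medium_pan 0.62 [197. 186.] 1020 [[0.509, 0.189, -0.001], [0.612, 0.229, 0.014], [0.65, 0.262, 0.063]]
top small_pan 0.59 [279. 184.] 547 [[0.52, -0.017, -0.002], [0.612, 0.013, 0.034], [0.641, 0.031, 0.064]]
top dish 0.72 [329. 264.] 633 [[0.376, -0.142, 0.0], [0.408, -0.111, 0.011], [0.439, -0.079, 0.026]]
```

View pics/top0.png

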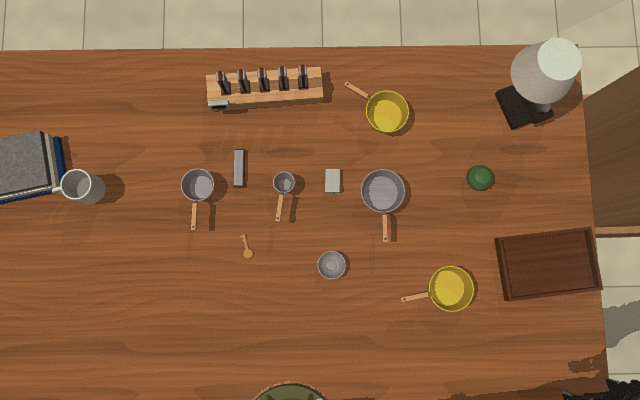

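View pics/scene0.png

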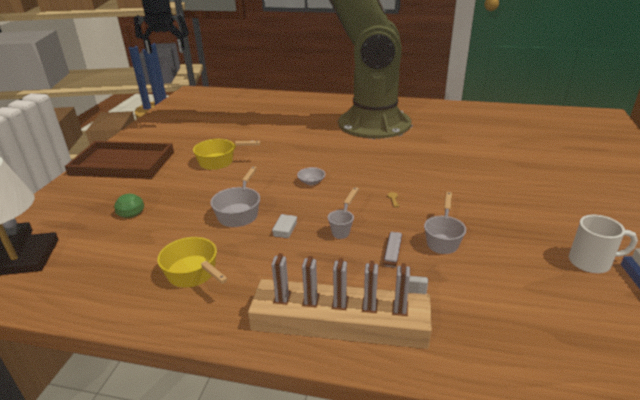

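The top view shows the large pan at (383,190), the medium at (198,185), the small at (284,182) and the dish at (332,265). The handles point down the image, towards the robot. The yellow pans at (387,112) and (451,289) are decoys. Low grey blocks at (240,168) and (332,180) stand between the pans, so I'll carry over them. Next I fit the poses from both views.

```bash
cat >> h.py <<'E'
from scipy.optimize import least_squares
RAD=dict(large_pan=.056,medium_pan=.042,small_pan=.028)
def fit(P,c0,R,z0=0.,hr=(.0,.14)):
    """pan axis xy, handle angle, from cloud near c0; z0=underside height. rim fit + handle points"""
    P=P.reshape(-1,3); r=np.hypot(*(P[:,:2]-c0).T)
    rim=P[(abs(P[:,2]-z0-.0425)<.004)&(r<R+.012)]
    s=least_squares(lambda c:np.hypot(*(rim[:,:2]-c).T)-(R-.0015),c0,loss="soft_l1",f_scale=.002)
    c=s.x; d=P[:,:2]-c; rr=np.hypot(*d.T)
    h=(abs(P[:,2]-z0-.061)<.003)&(rr>R+.012)&(rr<R+.07)
    hp=P[h]; m=hp[:,:2].mean(0); e=np.linalg.svd(hp[:,:2]-m,full_matrices=False)[2][0]; e*=np.sign(e@(m-c))
    return c,np.arctan2(*(m-c)[::-1]),np.arctan2(e[1],e[0]),np.median(hp[:,2]),np.percentile(rim[:,2],95),np.sqrt(np.mean(s.fun**2)),len(rim),len(hp)
E
python3 - <<'E'
from h import *
for n,c0 in dict(large_pan=(.6,-.245),medium_pan=(.612,.227),small_pan=(.612,.009)).items():
    for c in ["scene","top"]:
        c_,a,b,hz,rz,rms,k,l=fit(cloud(c,np.load(c+"0.npy")),np.array(c0),RAD[n])
        print(n,c,np.round(c_,4),np.round(np.degrees([a,b]),1),np.round([hz,rz,rms],4),k,l)
E
```

```text
large_pan scene [ 0.5915 -0.2413] [178.8 180. ] [0.0623 0.046  0.0019] 313 62
large_pan top [ 0.5907 -0.2417] [ 179.7 -178.8] [0.0611 0.0455 0.0017] 199 91
medium_pan scene [0.6143 0.2242] [177.3 176.5] [0.0624 0.0459 0.0019] 297 75
medium_pan top [0.6119 0.2234] [177.3 177.3] [0.0608 0.0457 0.0017] 138 98
small_pan scene [0.6174 0.0077] [170.5 170.9] [0.0621 0.0461 0.0019] 172 80
small_pan top [0.6157 0.0069] [170.9 170. ] [0.0608 0.0459 0.0016] 97 85
```

```bash
cat >> h.py <<'E'
from scipy.spatial.transform import Rotation
L=(np.array([.591,-.2415]),179.5); M=(np.array([.613,.224]),177.3); S=(np.array([.6165,.007]),170.7)
GR=.075
def u(a): a=np.radians(a); return np.array([np.cos(a),np.sin(a)])
def quat(a,flip=False):
    x=np.append(u(a),0)*(-1 if flip else 1); z=np.array([0,0,-1.]); 
    q=Rotation.from_matrix(np.stack([x,np.cross(z,x),z],1)).as_quat(); return q[[3,0,1,2]]
def tcp(pan,a,under): return np.append(pan+GR*u(a),under+.057+ctrl.pinch_z)
E
python3 - <<'E'
from h import *
for fl in (0,1):
  print("grasp",fl,[None if (q:=ctrl.ik(tcp(*p,.0),quat(p[1],fl))) is None else np.round(q,2).tolist() for p in (M,S)])
  for s in (-1,1):
    for k in (1,2):
      for z in (.005*k,.12):
        a=L[1]+s*60*k; q=ctrl.ik(tcp(L[0],a,z),quat(a,fl)); print(fl,s,k,z,None if q is None else np.round(q,2).tolist())
E
```

```text
grasp 0 [[0.09, 0.82, -0.92, 1.83, 0.81, 0.92, 0.32], [0.45, 0.76, -0.87, 1.94, 0.79, 0.83, 0.55]]
0 -1 1 0.005 [0.7, 0.74, -0.72, 1.83, 0.65, 0.82, 0.17]
0 -1 1 0.12 [0.78, 0.62, -0.85, 1.72, 0.53, 1.05, 0.27]
0 -1 2 0.01 [0.54, 0.77, -0.53, 1.63, 0.48, 0.88, -0.71]
0 -1 2 0.12 [0.59, 0.67, -0.64, 1.52, 0.43, 1.1, -0.67]
0 1 1 0.005 [-0.1, 1.02, 1.15, 1.71, -1.02, 1.14, -2.31]
0 1 1 0.12 [-0.1, 0.85, 1.15, 1.59, -0.81, 1.25, -2.48]
0 1 2 0.01 [0.38, 0.78, 0.07, 1.49, -0.06, 0.87, -2.16]
0 1 2 0.12 [0.41, 0.67, 0.03, 1.38, -0.02, 1.09, -2.19]
grasp 1 [[-0.15, 0.69, -0.46, 1.83, 0.45, 0.72, -2.48], [0.12, 0.63, -0.31, 1.94, 0.31, 0.62, -2.12]]
1 -1 1 0.005 [0.25, 0.65, 0.02, 1.84, -0.02, 0.66, -2.34]
1 -1 1 0.12 [0.31, 0.5, -0.07, 1.72, 0.04, 0.92, -2.4]
1 -1 2 0.01 [0.83, 1.03, -1.23, 1.62, 1.01, 1.25, 2.01]
1 -1 2 0.12 [0.83, 0.87, -1.23, 1.51, 0.83, 1.35, 2.14]
1 1 1 0.005 [0.71, 0.73, -0.41, 1.69, 0.38, 0.8, -0.41]
1 1 1 0.12 [0.76, 0.61, -0.49, 1.58, 0.32, 1.03, -0.36]
1 1 2 0.01 [0.73, 0.84, -0.58, 1.49, 0.52, 0.97, 0.52]
1 1 2 0.12 [0.78, 0.75, -0.7, 1.38, 0.49, 1.19, 0.54]
```

```bash
cat >> h.py <<'E'
def rep(tag):
    s=get_state(); print(tag,"t",round(s["time"],2),"tcp",np.round(s["tcp_pos"],4),"F",np.round(s["contact_force"],1),"w",round(s["width"],4))
def up(p,z): p=np.array(p); p[2]=z; return p
def pick(pan,a):
    g=tcp(pan,a,0.); ctrl.movep(up(g,.2),quat(a)); ctrl.movel(g); rep("at"); ctrl.close_gripper(80); rep("shut")
    ctrl.movel(up(g,.16),max_speed=.08); rep("lift")
E
python3 - <<'E'
from h import *
pick(*M)
a=L[1]-60; ctrl.movep(up(tcp(L[0],a,0),.175),quat(a)); rep("over")
im,d=vision.grab_frame("top"); cv2.imwrite("pics/top1.png",im[110:310,250:500].repeat(3,0).repeat(3,1)); np.save("top1.npy",d)
im,d=vision.grab_frame("scene"); cv2.imwrite("pics/scene1.png",im[90:290,130:400].repeat(3,0).repeat(3,1)[:600,:800]); np.save("scene1.npy",d)
z0=.175-.057-ctrl.pinch_z
for c in ("top","scene"):
    r=fit(cloud(c,np.load(c+"1.npy")),L[0],.042,z0=z0); print(c,z0,[np.round(x,4) for x in r])
E
```

```text
at t 4.95 tcp [0.5385 0.228  0.0392] F [0.4 0.9 1.3] w 0.0855
shut t 5.62 tcp [0.538  0.2275 0.0385] F [-1.8 -0.3  2.6] w 0.0103
lift t 7.3 tcp [0.5379 0.2274 0.1595] F [ 0.2 -0.2 -2. ] w 0.01
over t 8.8 tcp [ 0.5545 -0.1744  0.1753] F [ 0.1 -0.1 -1.6] w 0.0101Traceback (most recent call last):
  File "<stdin>", line 8, in <module>
  File "h.py", line 18, in fit
    return c,np.arctan2(*(m-c)[::-1]),np.arctan2(e[1],e[0]),np.median(hp[:,2]),np.percentile(rim[:,2],95),np.sqrt(np.mean(s.fun**2)),len(rim),len(hp)
                                                                               ~~~~~~~~~~~~~^^^^^^^^^^^^^
    return _quantile_unchecked(
        a, q, axis, out, overwrite_input, method, keepdims, weights)
    return _ureduce(a,
                    func=_quantile_ureduce_func,
    ...<5 lines>...
                    overwrite_input=overwrite_input,
                    method=method)
    r = func(a, **kwargs)
    result = _quantile(arr,
                       quantiles=q,
    ...<2 lines>...
                       out=out,
                       weights=wgt)
    slices_having_nans = np.isnan(arr[-1, ...])
                                  ~~~^^^^^^^^^
IndexError: index -1 is out of bounds for axis 0 with size 0
```

View pics/scene1.png

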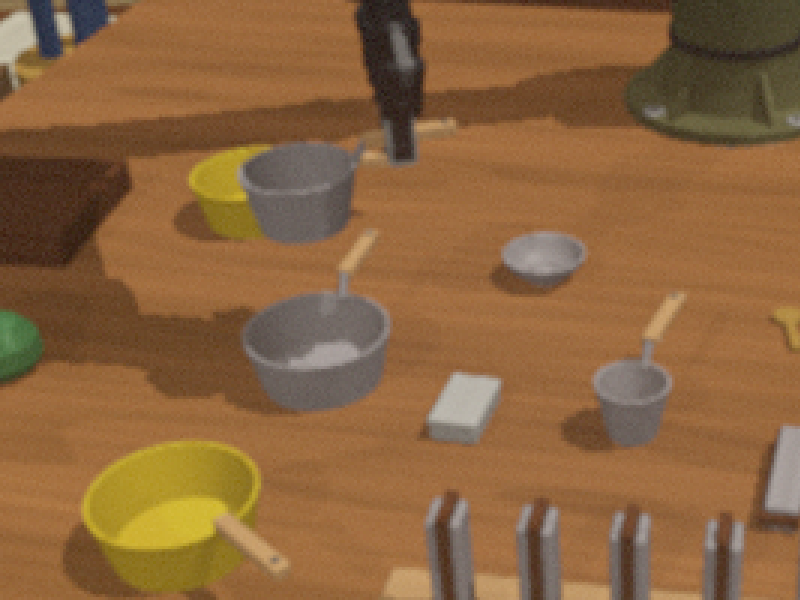

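The crop shows the medium pan at about (300,190), held nearly level above the large pan at (317,345). The arm hides it in the top view, so I fit from the scene view.

Run:
```python
from h import *
P=cloud("scene",np.load("scene1.npy")).reshape(-1,3)
z0=.175-.057-ctrl.pinch_z
Q=P[(np.hypot(*(P[:,:2]-L[0]).T)<.058)&(P[:,2]>.1)]
print(z0,len(Q),np.round(np.percentile(Q,[0,2,50,98,100],axis=0),4).tolist())
# conical wall outside/inside fit: axis centre+tilt via rim points
def res(p):
    z=np.array([p[2],p[3],1]);z/=np.linalg.norm(z); d=Q-[p[0],p[1],p[4]]; h=d@z; r=np.linalg.norm(d-np.outer(h,z),axis=1)
    R=.032+.01*np.clip(h,0,.045)/.045
    wall=np.minimum(abs(r-R),abs(r-R+.003)); return np.minimum(wall,abs(h-.005)+np.clip(r-.034,0,1)) + np.clip(h-.045,0,1)
s=least_squares(res,[*L[0],0,0,z0],loss="soft_l1",f_scale=.002,x_scale=[.01,.01,.1,.1,.01],diff_step=1e-3)
print(np.round(s.x,4),np.sqrt(np.mean(s.fun**2)))
```

```text
0.1367 1844 [[0.5503, -0.2782, 0.1356], [0.5544, -0.2743, 0.1406], [0.5885, -0.2089, 0.1789], [0.6314, -0.1844, 0.4621], [0.6349, -0.1836, 0.4691]]
[ 0.6156 -0.2027  0.0759  0.1104  0.4632] 0.005124625718504908
```

```bash
cat >> h.py <<'E'
def fit3(P,c0,z0,Rt):
    P=P.reshape(-1,3); Q=P[(np.hypot(*(P[:,:2]-c0).T)<Rt+.012)&(P[:,2]>z0-.006)&(P[:,2]<z0+.048)]
    def res(p):
        z=np.array([p[2],p[3],1]);z/=np.linalg.norm(z); d=Q-[p[0],p[1],p[4]]; h=d@z; r=np.linalg.norm(d-np.outer(h,z),axis=1)
        R=Rt-.01+.01*np.clip(h,0,.045)/.045
        wall=np.minimum(abs(r-R),abs(r-R+.003)); return np.minimum(wall,abs(h-.005)+np.clip(r-Rt+.008,0,1))+np.clip(h-.045,0,1)+np.clip(-h,0,1)
    s=least_squares(res,[*c0,0,0,z0],loss="soft_l1",f_scale=.002,x_scale=[.01,.01,.1,.1,.01],diff_step=1e-3)
    return np.round(s.x,4),len(Q),np.sqrt(np.mean(s.fun**2))
E
python3 - <<'E'
from h import *
z0=.175-.057-ctrl.pinch_z
print(fit3(cloud("scene",np.load("scene1.npy")),L[0],z0,.042))
P=cloud("scene",np.load("scene0.npy"))
print(fit3(P,L[0],0,.056),fit3(P,M[0],0,.042))
E
```

```text
(array([ 0.5928, -0.2371,  0.0017,  0.0048,  0.1377]), 1074, np.float64(0.0010346927684366455))
(array([ 0.5937, -0.2407, -0.0075, -0.0025, -0.0007]), 2111, np.float64(0.0064568928424293005)) (array([ 6.177e-01,  2.242e-01, -4.260e-02,  1.000e-04, -2.100e-03]), 1829, np.float64(0.007026618340329489))
```

```bash
cat >> h.py <<'E'
def put(pan,a,under):
    g=tcp(pan,a,under)
    ctrl.movel(up(g,g[2]+.055),max_speed=.12); ctrl.movel(up(g,g[2]+.006),max_speed=.06); rep("low")
    f0=get_state()["contact_force"][2]
    for k in range(1,12):
        ctrl.movel(up(g,g[2]+.006-.001*k),max_speed=.02); f=get_state()["contact_force"]
        if f[2]-f0>2.5: break
    rep(f"down {k}"); ctrl.ungrasp(); rep("open")
    ctrl.movel(up(g,.2),max_speed=.2); rep("up")
E
python3 - <<'E'
from h import *
put(L[0]+[0,-.002],L[1]-60,.005)
ctrl.movep(up(tcp(*S,0),.2),quat(S[1]))
P={}
for c in ("scene","top"):
    im,d=vision.grab_frame(c); np.save(c+"2.npy",d); P[c]=cloud(c,d)
    cv2.imwrite(f"pics/{c}2.png",im[110:310,250:500].repeat(3,0).repeat(3,1) if c=="top" else im[120:270,150:400].repeat(3,0).repeat(3,1))
    try: print(c,[np.round(x,4) for x in fit(P[c],L[0],.042,z0=.005)])
    except Exception as e: print(e)
E
```

```text
low t 10.66 tcp [ 0.5544 -0.1781  0.0496] F [ 0.3  0.5 -2.3] w 0.0101
down 6 t 12.16 tcp [ 0.5542 -0.1781  0.0436] F [-1.1  0.8  0.3] w 0.0102
open t 12.88 tcp [ 0.5541 -0.1783  0.0433] F [-1.1  0.3  0.3] w 0.0854
up t 13.81 tcp [ 0.5534 -0.1785  0.199 ] F [0.1 0.1 0.1] w 0.0851
scene [array([ 0.5923, -0.2417]), np.float64(2.1977), np.float64(1.1121), np.float64(0.0663), np.float64(0.0508), np.float64(0.0062), np.int64(306), np.int64(108)]
top [array([ 0.5919, -0.2415]), np.float64(2.3689), np.float64(0.8975), np.float64(0.0652), np.float64(0.0506), np.float64(0.0071), np.int64(192), np.int64(49)]
```

View pics/scene2.png

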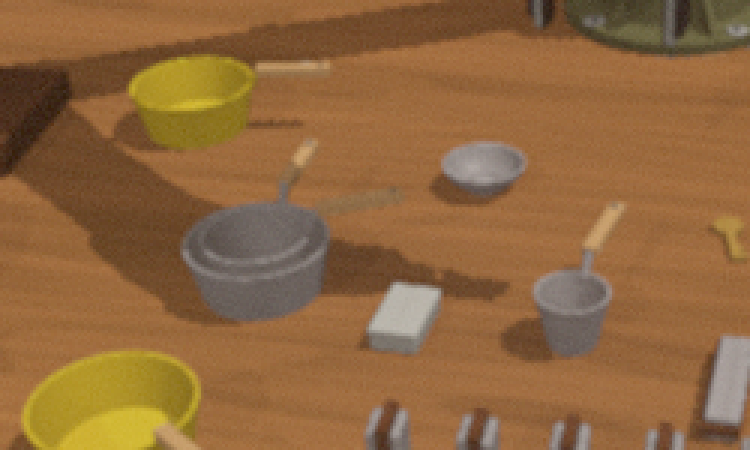

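View pics/top2.png

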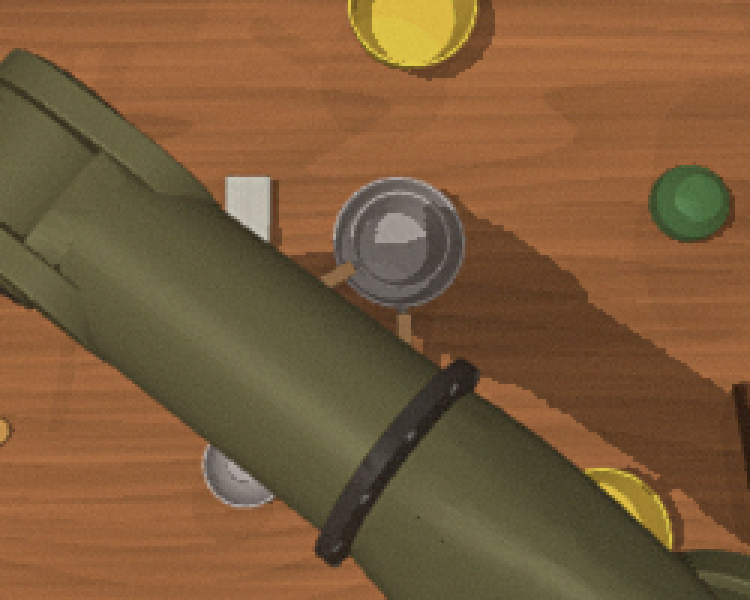

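The medium pan is seated: its rim is at 0.051 m, the expected 5 mm above the large pan's. Its handle is about 60° on from the large one's. In the top crop it is centred at (398,237), inside the large pan at (398,242). Now I refine its centre and bring the small pan.

Run:
```python
from h import *
C=[]
for c in ("scene","top"):
    P=cloud(c,np.load(c+"2.npy")).reshape(-1,3); r=np.hypot(*(P[:,:2]-L[0]).T)
    q=P[(P[:,2]>.0475)&(P[:,2]<.054)&(r<.05)][:,:2]
    s=least_squares(lambda x:np.hypot(*(q-x).T)-.0405,L[0],loss="soft_l1",f_scale=.002); print(c,np.round(s.x,4),len(q),np.sqrt(np.mean(s.fun**2)))
    C.append(s.x)
m=np.mean(C,0); np.save("m.npy",m)
pick(*S)
a=L[1]-120; ctrl.movep(up(tcp(m,a,0),.175),quat(a)); ctrl.movel(up(tcp(m,a,0),.175)); rep("over")
im,d=vision.grab_frame("scene"); np.save("scene3.npy",d); cv2.imwrite("pics/scene3.png",im[90:270,150:400].repeat(3,0).repeat(3,1))
print(m,fit3(cloud("scene",d),m,.175-.057-ctrl.pinch_z,.028))
```

```text
scene [ 0.5926 -0.2415] 154 0.001709195926132319
top [ 0.5915 -0.2422] 92 0.001237230588416497
at t 16.19 tcp [0.543  0.0194 0.0391] F [-0.1  0.4  0. ] w 0.0855
shut t 16.87 tcp [0.5424 0.0191 0.0384] F [-0.7 -0.6  1.8] w 0.01
lift t 18.54 tcp [0.5423 0.019  0.1596] F [-0.7 -0.7 -0.8] w 0.0098
over t 19.94 tcp [ 0.63   -0.1764  0.1748] F [ 0.1  0.6 -0.5] w 0.0105
[ 0.5920242 -0.2418286] (array([ 0.5948, -0.2394, -0.0153,  0.0207,  0.138 ]), 513, np.float64(0.000987962042068779))
```

View pics/scene3.png

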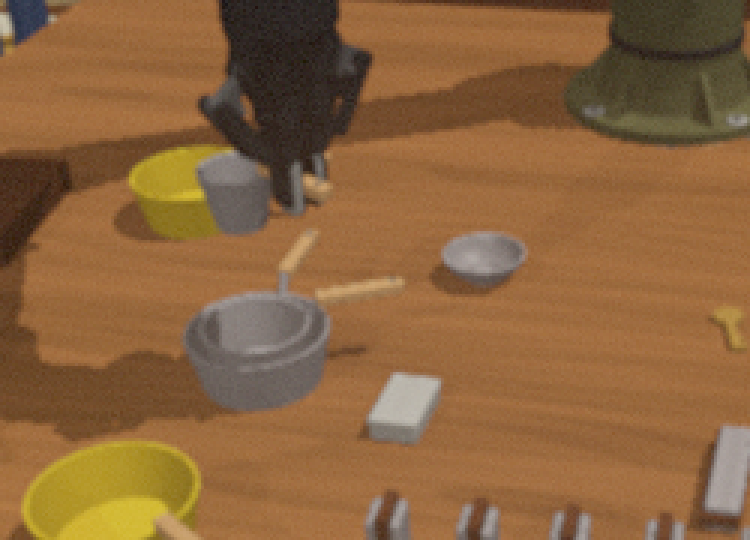

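The small pan is held level at crop (235,195), and the medium pan sits in the large one at (258,345). Lowering it in with a 2 mm correction.

Run:
```python
from h import *
m=np.load("m.npy"); a=L[1]-120
put(m+[-.0015,-.0015],a,.010)
ctrl.movep([.45,.25,.3],quat(180)); rep("away")
D={}
for c in ("scene","top"):
    im,d=vision.grab_frame(c); P=cloud(c,d).reshape(-1,3)
    cv2.imwrite(f"pics/{c}4.png",im[130:280,320:520].repeat(4,0).repeat(4,1) if c=="top" else im[150:270,180:330].repeat(5,0).repeat(5,1))
    r=np.hypot(*(P[:,:2]-m).T)
    for n,R,z0 in (("large_pan",.056,0),("medium_pan",.042,.005),("small_pan",.028,.01)):
        q=P[(abs(P[:,2]-z0-.0432)<.003)&(abs(r-R)<.007)]
        s=least_squares(lambda x:np.hypot(*(q[:,:2]-x).T)-(R-.0015),m,loss="soft_l1",f_scale=.002)
        print(c,n,np.round(s.x,4),len(q),"rim z",np.percentile(q[:,2],95).round(4))
    ang=np.degrees(np.arctan2(P[:,1]-m[1],P[:,0]-m[0]))%360
    for A,z0,R in ((179.5,0,.056),(119.5,.005,.042),(59.5,.01,.028)):
        k=(abs((ang-A+180)%360-180)<20)&(r>R+.012)&(r<R+.07)&(P[:,2]>.05)&(P[:,2]<.08)
        k2=k&(r<R+.035);k3=k&(r>R+.045)
        print(c,"handle",A,k.sum(),np.median(ang[k]).round(1),"z in/out",np.median(P[k2,2]).round(4),np.median(P[k3,2]).round(4))
```

```text
low t 21.71 tcp [ 0.6289 -0.1786  0.0546] F [-0.   0.2 -0.9] w 0.0102
down 7 t 23.46 tcp [ 0.6291 -0.1782  0.0479] F [0.3 2.7 5.7] w 0.0102
open t 24.18 tcp [ 0.6286 -0.1787  0.0473] F [ 0.2 -0.  -1. ] w 0.0856
up t 25.09 tcp [ 0.6279 -0.1789  0.1988] F [-0.7 -0.2 -0.1] w 0.0857
away t 26.82 tcp [0.4508 0.2491 0.2995] F [0.2 0.7 0.3] w 0.0852
scene large_pan [ 0.5911 -0.2415] 190 rim z 0.0459
scene medium_pan [ 0.5919 -0.2417] 143 rim z 0.0509
scene small_pan [ 0.5923 -0.2409] 114 rim z 0.0557
scene handle 179.5 82 177.6 z in/out 0.0617 0.0618
scene handle 119.5 143 117.2 z in/out 0.0654 0.0661
scene handle 59.5 129 56.7 z in/out 0.0707 0.0714
top large_pan [ 0.5908 -0.2413] 142 rim z 0.0458
top medium_pan [ 0.5917 -0.2421] 111 rim z 0.0507
top small_pan [ 0.5919 -0.2417] 78 rim z 0.0557
top handle 179.5 127 179.5 z in/out 0.0601 0.0599
top handle 119.5 116 120.0 z in/out 0.0654 0.0657
top handle 59.5 124 60.4 z in/out 0.0707 0.0703
```

View pics/scene4.png

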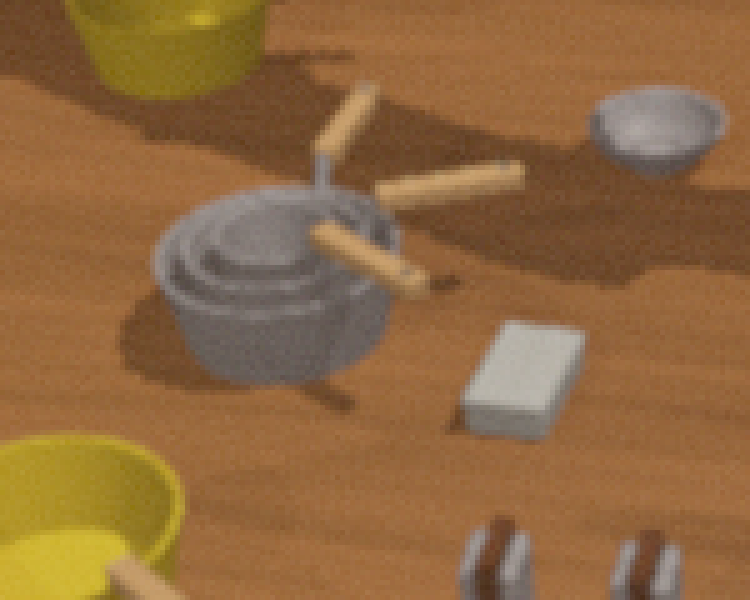

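View pics/top4.png

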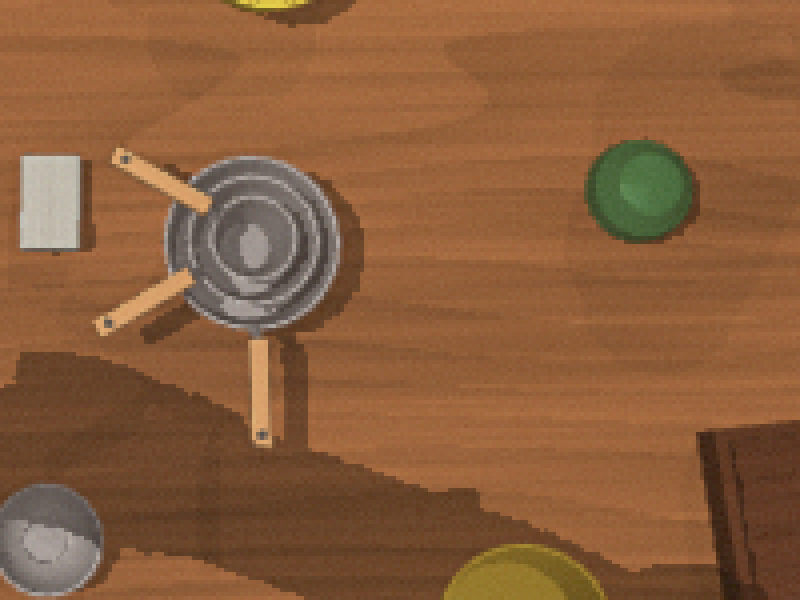

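The pans are nested concentrically at (255,243) in the top crop, with rims at 46, 51 and 56 mm. The handles point to 180°, 120° and 60°, level and clear of each other. The dish at (47,540) has not moved.

```bash
python3 -c "
from station import ticket; print(ticket.close_job())"
```

```text
the job is handed in; nothing more can be done
None
```

The three pans are nested by size on the shelf, seated and upright, with handles fanned about 60° apart and none over another; the dish was left alone, and the job was handed in at about 27 s of the 54 s allowed.

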